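# Make up the test track and hold the probe on its test stud

## Robot

A 6-joint arm with a two-finger parallel gripper is mounted at the origin on the work surface. World frame = base frame: x ahead of the robot, y to its left, z up, the work surface at z = 0. Lengths are in mm, angles in rad, forces in N, time in s.
With the tool pointing down it reaches from about 300 to 775 mm from the base axis. Payload 14.6 kg.
Tool frame: the origin (TCP) lies on the centre line of the jaws, within the pads' length; the fingertips stand 19 mm ahead of it and the grasp point (between the pads) is the TCP (bot.tip_reach is the distance from the TCP to the fingertips, in mm); z points along the fingers, y is the line along which they close (so a half turn about z gives the same grasp; the last joint's range is limited). The gripper opens to 85 mm and grips with 20 to 120 N. Pads are 22 mm wide; open, the fingers measure 114 mm over their backs; the gripper's body (76 mm by 85 mm) begins 54 mm behind the grasp point. The pads swing forward as they close: fully open they stand 13 mm farther back than shut.
Start: joints at [-1.337, 0.3, 1.521, -0, 1.321, -0.067], TCP at [162.949, -525.297, 250.281] pointing down, gripper open.
Joint ranges: [-3.03, 3.03], [-0.79, 2.21], [0.23, 2.52], [-1.04, 4.18], [0, 3.07], [-2.55, 2.55]. Speed limits (rad/s): [2.22, 2.22, 2.57, 3.14, 3.14, 3.14].

## Interface

Orientations are given as a unit quaternion [w, x, y, z].
In Python, from rig import bot gives the robot as it stands. Calls block until the motion is done:
- bot.move_to(position, orientation): joint-space move of the TCP to a pose.
- bot.servo_line(position, attitude=None, speed=150, until_force=None): straight line of the TCP; attitude=None keeps the orientation; speed is the mean speed in mm/s. With until_force (N) it stops when the force on the tool has changed by that much, and returns True; else False.
- bot.move_joints(angles): joint-space move.
- bot.move_gripper(opening, grip_force=None): finger opening in mm; grip_force is the grip in N (None keeps the last); returns when the fingers have stopped.
- bot.dwell(seconds).
- bot.ik(position, orientation): joint angles nearest the present ones, or None.
- bot.read_state(): the state.
- bot.read_camera(name): name is "scene" or "top"; returns a dict with "image" (384x512x3 uint8, blue, green, red), "depth" (384x512 float32, mm along the optical axis (not along the pixel's ray), 0 where there is no reading), "fovy" (degrees; the focal length in pixels is half the picture's height over the tangent of half this angle, whatever the lens; pixels are square), "cx", "cy" (the principal point, pixels), "eye" and "attitude" of the camera in the world. Camera axes: x right, y down, z forward; pixel columns grow to the right and rows downward; lengths in mm; the calibration is good to about 2 mm. A picture is of the moment at which its call begins.
A pose or a line that the arm cannot do raises bot.MotionError and nothing moves.
- bot.finish_job(): hands the job in; it is judged then, once.
The state is a dict: "clock": time; "joint_positions": joint angles; "qvel": joint speeds; "effort": joint torques, N m; "ee_pos": TCP position; "tool_rot": TCP orientation; "ft_force": force on the tool from outside, world axes, zero at the start; "moment": the same for the moment, N m; "grip_width": finger opening in mm; "grip_force": force on a finger pad.
Only numpy, scipy, OpenCV 4.12 (cv2) and the standard library are available. Lean on these libraries where they do the work, as an engineer would, in place of code of your own. Each camera call takes 0.05 s, during which the arm holds its last target. There are 200 camera calls.

## Task

Line up the three loose track panels, in any order, in one straight row that carries on from the open end of the fixed track by the buffer stop, rails meeting rails end to end with hardly any gap. Then take the orange test probe out of its wooden holder and, holding it upright, set its tip on the middle of the copper stud in the yellow ring and gently press the sprung stud about halfway down. Finish while still holding the probe there; leave the wagons, jar, crate, screwdriver and mug alone.

Things in the scene. Friction and masses are not known exactly. Their poses are not given: they have to be found in the camera images.
- terminus: fixed track, 100 mm long, made like the panels; origin at the centre of its underside, rails along its y. At +y a red buffer beam (47 mm high) and, centred at y = +100 mm, a grey box 70 x 70 x 40 mm carrying the stud. Open end at y = -50 mm; the row carries on from it towards -y: with no gaps the panels' centres lie at x = 0, y = -100, -200 and -300 mm in this frame
- panel_a: loose straight track panel, 100 mm long along its y (the rails), 64 mm wide, 18 mm high, 0.14 kg: dark wooden sleepers 6 mm thick under two brass rails, 6 mm wide, from 6 to 18 mm above the table, 51 mm over their outer faces (to be gripped across them); symmetrical end for end, all three alike; origin at the centre of its underside
- panel_b: loose straight track panel, 100 mm long along its y (the rails), 64 mm wide, 18 mm high, 0.14 kg: dark wooden sleepers 6 mm thick under two brass rails, 6 mm wide, from 6 to 18 mm above the table, 51 mm over their outer faces (to be gripped across them); symmetrical end for end, all three alike; origin at the centre of its underside
- panel_c: loose straight track panel, 100 mm long along its y (the rails), 64 mm wide, 18 mm high, 0.14 kg: dark wooden sleepers 6 mm thick under two brass rails, 6 mm wide, from 6 to 18 mm above the table, 51 mm over their outer faces (to be gripped across them); symmetrical end for end, all three alike; origin at the centre of its underside
- stud (a joint): how far the copper stud is pressed down, m: 0 is up, 0.012 fully down; a spring pushes it back with about 0.8 N at the start, 3.2 N at half way, 5.6 N when fully down
- stud_top (a point): centre of the flat top of the copper stud (26 mm diameter, in a yellow ring on the grey box); 56 mm above the table when up; moves down with the stud
- probe: loose test probe, 141 mm long, 0.08 kg, standing tip down in its holder, tip 5 mm above the table: steel shank of 9 mm diameter, black collar of 30 mm diameter 55 to 61 mm above the tip, orange square handle 20 x 20 mm from 61 to 141 mm, its faces square to its own x and y; origin at the tip, z up the handle
- probe_tip (a point): the probe's tip (the lower end of the steel shank), same point as the probe's origin
- holder: fixed light wooden block 60 x 60 x 60 mm with a 14 mm hole down its middle in which the probe's shank stands, its collar on the block's top: lift the probe 60 mm straight up to clear it; origin at the centre of its underside
- boxcar: red model goods wagon, 78 x 154 x 112 mm, loose, to be left alone; origin under its centre, length along y
- tankcar: black model tank wagon, 66 x 160 x 117 mm, loose, to be left alone; origin under its centre, length along y
- jar: jar with a blue cap, 56 mm diameter, 75 mm high, loose, to be left alone; origin at the centre of its base
- crate: small wooden crate 60 x 60 x 35 mm of dark ballast, loose, to be left alone; origin at the centre of its base
- driver: screwdriver with a red handle lying flat, about 200 mm long along its x, loose, to be left alone
- cup: blue mug, 72 mm diameter, 80 mm high, loose, to be left alone; origin at the centre of its base
Things that resemble listed ones, but are neither listed nor needed, are in the scene too. Leave any blue or turquoise look-alike of the panel_c alone. Leave any blue look-alike of the panel_b alone.

How it is judged (in metres and radians):
On the way, in this order (a step that is already met when the one before it is completed fails the run):
1. the three panels lie in a straight row on from the fixed track, let go (x of panel_a in the frame of terminus between -0.006 and 0.006 m and z of panel_a in the frame of terminus between -0.005 and 0.006 m and angle between the y axis of each of panel_a, panel_b, panel_c and the y axis of terminus, either way round below 0.08 rad and angle between each of panel_a, panel_b, panel_c's own z axis and vertical below 0.08 rad and x of panel_b in the frame of terminus between -0.006 and 0.006 m and z of panel_b in the frame of terminus between -0.005 and 0.006 m and x of panel_c in the frame of terminus between -0.006 and 0.006 m and z of panel_c in the frame of terminus between -0.005 and 0.006 m and ((y of panel_a in the frame of terminus between -0.107 and -0.097 m and y of panel_b in the frame of terminus between -0.214 and -0.195 m and y of panel_c in the frame of terminus below -0.293 m and distance between panel_a and panel_b below 0.107 m and distance between panel_b and panel_c below 0.107 m) or (y of panel_a in the frame of terminus between -0.107 and -0.097 m and y of panel_c in the frame of terminus between -0.214 and -0.195 m and y of panel_b in the frame of terminus below -0.293 m and distance between panel_a and panel_c below 0.107 m and distance between panel_c and panel_b below 0.107 m) or (y of panel_b in the frame of terminus between -0.107 and -0.097 m and y of panel_a in the frame of terminus between -0.214 and -0.195 m and y of panel_c in the frame of terminus below -0.293 m and distance between panel_b and panel_a below 0.107 m and distance between panel_a and panel_c below 0.107 m) or (y of panel_b in the frame of terminus between -0.107 and -0.097 m and y of panel_c in the frame of terminus between -0.214 and -0.195 m and y of panel_a in the frame of terminus below -0.293 m and distance between panel_b and panel_c below 0.107 m and distance between panel_c and panel_a below 0.107 m) or (y of panel_c in the frame of terminus between -0.107 and -0.097 m and y of panel_a in the frame of terminus between -0.214 and -0.195 m and y of panel_b in the frame of terminus below -0.293 m and distance between panel_c and panel_a below 0.107 m and distance between panel_a and panel_b below 0.107 m) or (y of panel_c in the frame of terminus between -0.107 and -0.097 m and y of panel_b in the frame of terminus between -0.214 and -0.195 m and y of panel_a in the frame of terminus below -0.293 m and distance between panel_c and panel_b below 0.107 m and distance between panel_b and panel_a below 0.107 m)) and contact force between the fingers and panel_a below 0.1 N and contact force between the fingers and panel_b below 0.1 N and contact force between the fingers and panel_c below 0.1 N), for 0.2 s.
2. the probe, held upright, presses the stud about halfway (angle between probe's own z axis and vertical below 0.12 rad and horizontal distance between probe_tip and stud_top below 0.007 m and value of joint stud between 0.003 and 0.0095 m and contact force between probe and terminus between 0.5 and 8 N and contact force between the fingers and probe above 1 N and contact force between the fingers and terminus below 0.1 N and contact force between probe and holder below 0.1 N), for 0.2 s.
At the end, for the whole second after the job is handed in: Panels flat, untouched, within 6 mm and 0.08 rad of the fixed track's line, gaps up to 7 mm; probe gripped, clear of its holder, within 0.12 rad of upright, tip within 7 mm of the stud's centre, stud down 3 to 9.5 mm (of 12) at 0.5 to 8 N; fingers off stud and box; all at rest (all of step 1 and all of step 2 and linear speed of each of panel_a, panel_b, panel_c, probe below 0.02 m/s); the arm keeps its last pose, push and grip.
It fails at once if the probe or the fingers press on the stud or its box hard (over 15 N) (contact force between any of probe, the fingers and terminus above 15 N).
It fails at once if a wagon, the jar, crate, screwdriver or mug is moved by more than 20 mm or tipped (distance of any of boxcar, tankcar, jar, crate, driver, cup from where it was at the start of the episode above 0.02 m or angle between any of boxcar, tankcar, jar, crate, cup's own z axis and vertical above 0.3 rad).
It also fails if it takes over 64 s, if anything falls off the work surface, if the arm or the gripper's body presses on something with over 40 N, if the wrist force passes 120 N, or if a joint passes its speed limit or range.

## Working session

There is one attempt and no reset: what is moved stays moved. The work goes in short steps, each a Python script; the robot and the scene stay as the last script left them, time stands still between calls to the robot, and variables do not carry over. Pictures are saved under pics/ and viewed, at most 11 in all, crops included, and the job is handed in when it is done.

```bash
mkdir -p pics; ls; cat > h.py <<'E'
import numpy as np, cv2, pickle
from rig import bot
from scipy.spatial.transform import Rotation as R
def cam(n):
    c=bot.read_camera(n); h=c["image"].shape[0]
    c["f"]=h/2/np.tan(np.radians(c["fovy"])/2)
    q=c["attitude"]; c["R"]=R.from_quat([q[1],q[2],q[3],q[0]]).as_matrix()
    return c
def plane(c,uv,z):
    uv=np.atleast_2d(np.asarray(uv,float)); d=np.c_[(uv[:,0]-c["cx"])/c["f"],(uv[:,1]-c["cy"])/c["f"],np.ones(len(uv))]@c["R"].T
    e=np.asarray(c["eye"]); t=(z-e[2])/d[:,2]; return e+d*t[:,None]
def cloud(c):
    h,w=c["depth"].shape; v,u=np.mgrid[:h,:w]; Z=c["depth"]
    p=np.stack([(u-c["cx"])/c["f"]*Z,(v-c["cy"])/c["f"]*Z,Z],-1)
    return p@c["R"].T+np.asarray(c["eye"])
def down(yaw): # tool z down, tool y at angle yaw in world xy
    y=np.array([np.cos(yaw),np.sin(yaw),0]); z=np.array([0,0,-1.]); x=np.cross(y,z)
    q=R.from_matrix(np.c_[x,y,z]).as_quat(); return [q[3],q[0],q[1],q[2]]
E
python3 - <<'E'
from h import *
s=bot.read_state(); print(s["clock"],s["tool_rot"],s["ee_pos"])
for n in("top","scene"):
    c=cam(n); print(n,c["eye"],c["R"].round(3).tolist(),c["f"],c["cx"],c["cy"]); cv2.imwrite(f"pics/{n}0.png",c["image"]); pickle.dump(c,open(n+"0.pkl","wb"))
E
```

```text
pics
0.0 [-6.12375612e-04  9.88706099e-01  1.49866184e-01 -4.42911895e-05] [ 162.93286007 -525.06967041  249.69916757]
top [ 355.23666114   18.01440868 1413.38187137] [[-0.002, -0.985, 0.171], [-1.0, -0.001, -0.017], [0.017, -0.171, -0.985]] 445.80707516021994 248.70501401636835 199.42190060998772
scene [1606.11907123 -431.72605931  916.01495884] [[0.406, 0.552, -0.728], [0.914, -0.261, 0.312], [-0.018, -0.792, -0.61]] 471.24512405311657 260.50478344254213 194.04287002267287
```

View pics/top0.png

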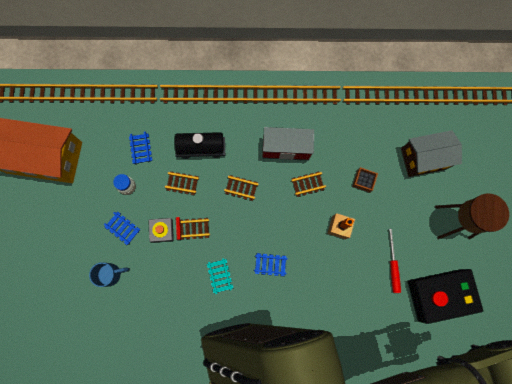

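View pics/scene0.png

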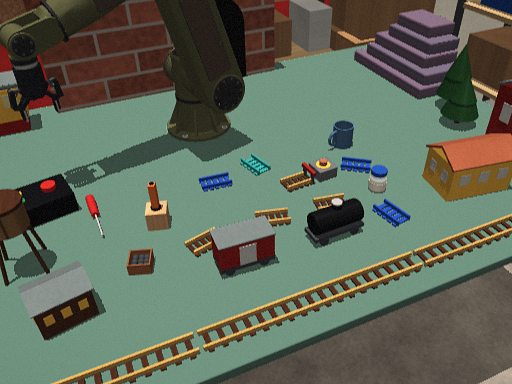

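The top view shows the three brass panels at (182,183), (241,188) and (308,184). The terminus is at (194,229) with its stud at (160,230), and the row runs to the right from there. The probe is in its holder at (343,226); the blue and turquoise look-alikes lie clear of the row.

```bash
cat > meas.py <<'E'
from h import *
def brass(c):
    hsv=cv2.cvtColor(c["image"],cv2.COLOR_BGR2HSV)
    return cv2.inRange(hsv,(14,110,100),(32,255,255))
def rect(c,win,z=18):
    u0,v0,u1,v1=win; m=np.zeros_like(c["depth"],np.uint8); m[v0:v1,u0:u1]=brass(c)[v0:v1,u0:u1]
    v,u=np.nonzero(m); P=plane(c,np.c_[u,v],z)[:,:2].astype(np.float32)
    (cx,cy),(w,h),a=cv2.minAreaRect(P); b=np.radians(a)
    if w<h: w,h,b=h,w,b+np.pi/2
    # refine: rails' direction from the centroids of the two sides
    d=np.array([np.cos(b),np.sin(b)]); n=np.array([-d[1],d[0]]); s=(P-[cx,cy])@n; t=(P-[cx,cy])@d
    k=[np.polyfit(t[q],s[q],1)[0] for q in (s>h/4,s<-h/4)]
    ang=b+np.mean(k); ang=(ang)%np.pi
    return np.array([cx,cy]),P.mean(0),w,h,ang,len(u),P
E
python3 - <<'E'
from meas import *
c=pickle.load(open("top0.pkl","rb"))
cv2.imwrite("pics/m.png",cv2.resize(np.hstack([c["image"][120:300,90:370],cv2.cvtColor(brass(c)[120:300,90:370],cv2.COLOR_GRAY2BGR)]),None,fx=1.4,fy=1.4))
for n,w in dict(A=(160,165,205,203),B=(218,170,264,206),C=(285,165,330,203),T=(181,214,215,245),ring=(150,219,172,241)).items():
    ce,me,W,H,a,N,P=rect(c,w,50 if n=="ring" else 18); print(n,ce.round(1),me.round(1),round(W,1),round(H,1),round(a,3),N)
hsv=cv2.cvtColor(c["image"],cv2.COLOR_BGR2HSV)
C=cloud(c); print("ring hsv",hsv[229,154:168].tolist())
print("holder",C[216:240:3,332:354:3,2].round(0).astype(int).tolist())
print("boxz",C[218:244:3,148:174:3,2].round().astype(int).tolist())
E
```

```text
A [654.7 207.7] [655.2 207.3] 98.6 54.4 1.396 183
B [639.7  18. ] [639.2  18.4] 100.2 55.1 1.31 182
C [ 652.4 -196.9] [ 652.3 -197.4] 101.2 54.3 1.825 183
T [509.1 163.1] [508.8 162.1] 87.5 54.9 1.634 163
ring [499.  267.2] [499.  266.6] 46.4 45.7 0.024 159
ring hsv [[27, 255, 221], [17, 199, 218], [11, 194, 217], [10, 192, 221], [10, 189, 224], [10, 195, 218], [10, 192, 221], [10, 190, 224], [10, 190, 221], [12, 208, 142], [27, 255, 205], [27, 255, 224], [27, 255, 225], [26, 231, 198]]
holder [[8, 57, 63, 56, 58, -2, -4, 7], [22, 55, 59, 65, 59, 145, 143, 60], [40, 55, 61, 73, 128, 145, 146, 55], [58, 57, 62, 92, 117, 134, 148, -1], [59, 58, 60, 66, 82, 55, 60, 1], [55, 60, 55, 55, 61, 52, 57, -3], [16, 38, 53, 55, 60, 59, 59, -3], [0, 0, -1, 17, 39, 47, -2, -1]]
boxz [[-2, 0, -4, -2, -6, 39, 41, 38, 1], [-2, 40, 39, 36, 39, 40, 40, 38, 14], [-4, 37, 38, 38, 44, 33, 38, 39, 15], [-5, 36, 42, 53, 54, 37, 39, 36, 10], [-2, 39, 42, 57, 57, 49, 42, 41, 14], [-2, 40, 37, 39, 45, 35, 39, 37, 16], [-2, 36, 43, 39, 39, 43, 40, 42, 23], [0, 41, 35, 43, 36, 39, 41, 37, 27], [1, 15, 8, 0, -5, -4, -1, -3, 1]]
```

View pics/m.png

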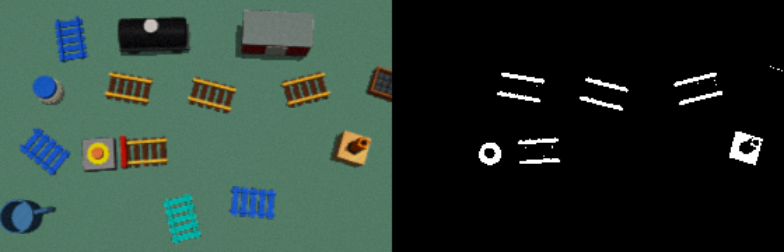

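The mask picks out the rails, ring and holder top cleanly. I'll measure the terminus axis to sub-pixel accuracy and check it against the scene camera, and get the probe's pose too.

```bash
cat >> meas.py <<'E'
def yel(c):
    I=c["image"].astype(float); return np.clip(I[...,2]-I[...,0]-90,0,None)*(I[...,1]>0.5*I[...,2])
def rails(c,win,z=18,cols=True):
    """per-column weighted rail centres in the window (two rails, upper and lower half), fitted lines in world"""
    u0,v0,u1,v1=win; w=yel(c); m=brass(c); out=[]
    vm=(v0+v1)/2
    v,u=np.nonzero(m[v0:v1,u0:u1]); k=np.polyfit(u,v,1)   # mean line splits the rails
    L=[]
    for side in(-1,1):
        pts=[]
        for uu in range(u0,u1):
            mid=np.polyval(k,uu-u0)+v0; vv=np.arange(v0,v1); q=w[v0:v1,uu]*((vv-mid)*side>3)
            if q.sum()>60: pts.append((uu,(q*vv).sum()/q.sum()))
        P=plane(c,pts,z)[:,:2]; f=np.polyfit(P[:,1],P[:,0],1); r=np.abs(P[:,0]-np.polyval(f,P[:,1])); g=r<3; f=np.polyfit(P[g,1],P[g,0],1)
        L.append((f,P[g,1].min(),P[g,1].max()))
    f=(L[0][0]+L[1][0])/2   # centreline x=f0*y+f1
    return f,L
E
python3 - <<'E'
from meas import *
c=pickle.load(open("top0.pkl","rb"))
W=dict(A=(160,165,205,203),B=(218,170,264,206),C=(285,165,330,203),T=(183,214,215,245))
for n,w in W.items():
    f,L=rails(c,w); y=(L[0][1]+L[0][2]+L[1][1]+L[1][2])/4
    print(n,"ang",round(np.pi/2-np.arctan(f[0]),3),"each",[round(np.pi/2-np.arctan(l[0][0]),3) for l in L],"gauge",round((L[0][0]-L[1][0])@[y,1]*np.cos(np.arctan(f[0])),1),"mid",np.polyval(f,y).round(1),y.round(1),[np.round(l[1:],1).tolist() for l in L])
fT,_=rails(c,W["T"])
# ring and copper
def cen(c,m,z):
    v,u=np.nonzero(m); return plane(c,[[u.mean(),v.mean()]],z)[0,:2],(u.mean(),v.mean()),len(u)
hsv=cv2.cvtColor(c["image"],cv2.COLOR_BGR2HSV)
win=np.zeros(hsv.shape[:2],np.uint8); win[214:246,145:175]=255
for nm,lo,hi,zs in(("ring",(20,150,100),(32,255,255),(40,46)),("cu",(5,120,100),(18,255,255),(56,)),("disc",(5,120,100),(32,255,255),(46,56)),("box+",(0,0,70),(60,90,255),(40,))):
    for z in zs:
        p,uv,N=cen(c,cv2.inRange(hsv,lo,hi)&win,z); print(nm,z,p.round(1),np.round(uv,1),N,"axis x at y",round(np.polyval(fT,p[1]),1))
s=pickle.load(open("scene0.pkl","rb")); hs=cv2.cvtColor(s["image"],cv2.COLOR_BGR2HSV)
w2=np.zeros(hs.shape[:2],np.uint8); w2[150:182,308:340]=255
p,uv,N=cen(s,cv2.inRange(hs,(5,120,120),(18,255,255))&w2,56); print("scene cu",p.round(1),uv,N)
# holder top square & probe
C=cloud(c)
m=cv2.inRange(hsv,(5,60,80),(25,255,255)); m[:,:325]=0;m[:,360:]=0;m[:205]=0;m[245:]=0
v,u=np.nonzero(m); P=plane(c,np.c_[u,v],60)[:,:2].astype(np.float32); print("holder",cv2.minAreaRect(P),len(u))
cv2.imwrite("pics/z.png",np.hstack([cv2.resize(c["image"][205:250,320:365],None,fx=8,fy=8,interpolation=cv2.INTER_CUBIC),cv2.resize(s["image"][175:235,130:190],(360,360),interpolation=cv2.INTER_CUBIC)]))
E
```

```text
A ang 1.396 each [np.float64(1.394), np.float64(1.399)] gauge 44.9 mid 654.6 208.7 [[158.8, 251.7], [164.3, 259.9]]
B ang 1.312 each [np.float64(1.313), np.float64(1.311)] gauge 44.9 mid 639.3 18.9 [[-33.1, 59.7], [-20.2, 69.0]]
C ang 1.821 each [np.float64(1.82), np.float64(1.821)] gauge 45.0 mid 651.9 -196.8 [[-236.3, -145.5], [-247.8, -157.5]]
T ang 1.643 each [np.float64(1.644), np.float64(1.643)] gauge 45.0 mid 508.2 160.6 [[121.8, 200.2], [121.2, 199.2]]
ring 40 [500.1 267.9] [159.9 229.5] 137 axis x at y 500.4
ring 46 [499.4 266.8] [159.9 229.5] 137 axis x at y 500.5
cu 56 [500.4 267.2] [159.2 228.8] 53 axis x at y 500.5
disc 46 [499.9 267.7] [159.6 229.3] 202 axis x at y 500.4
disc 56 [498.8 265.9] [159.6 229.3] 202 axis x at y 500.6
box+ 40 [500.  265.6] [160.6 229.5] 207 axis x at y 500.6
scene cu [518.2 246.3] (np.float64(319.9714285714286), np.float64(164.31428571428572)) 35
holder ((510.6704406738281, -291.47467041015625), (63.659156799316406, 63.33966827392578), 72.62397003173828) 349
```

View pics/z.png

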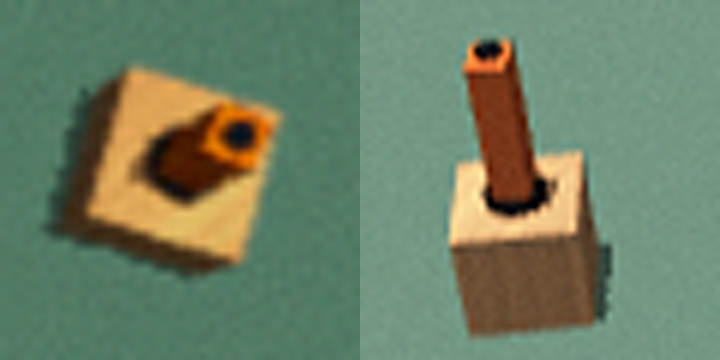

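The zoom shows the holder square turned about 17°, with the probe handle top at about (349.3,221.4) in the top view and the handle apparently aligned with the holder. The scene camera put the stud about 28 mm away from the top view, so I'll check the two cameras on other features.

```bash
python3 - <<'E'
from meas import *
c=pickle.load(open("top0.pkl","rb")); s=pickle.load(open("scene0.pkl","rb"))
print("holder top",plane(c,[[343.3-.5,225.7-.5]],60).round(1),"scene",plane(s,[[156.25-.5,208.2-.5]],60).round(1))
print("probe top",plane(c,[[349.3,221.4]],146).round(1),"scene",plane(s,[[130+128/6-.5,175+48/6-.5]],146).round(1))
def big(c,lo,hi,win):
    h=cv2.cvtColor(c["image"],cv2.COLOR_BGR2HSV); m=cv2.inRange(h,lo,hi); k=np.zeros_like(m);u0,v0,u1,v1=win;k[v0:v1,u0:u1]=1
    v,u=np.nonzero(m*k); return [[u.mean(),v.mean()]],len(u)
for n,cc,w in(("top",c,(255,225,290,285)),("scene",s,(195,170,235,195))):
    uv,N=big(cc,(100,120,60),(130,255,255),w); print(n,"blue panel",uv,N,plane(cc,uv,12).round(1))
for n,cc,w in(("top",c,(200,250,240,300)),("scene",s,(235,150,275,180))):
    uv,N=big(cc,(80,120,60),(99,255,255),w); print(n,"turq",uv,N,plane(cc,uv,12).round(1))
uv,N=big(s,(20,150,100),(32,255,255),(305,150,340,185)); print("ring scene",uv,N,plane(s,uv,44).round(1))
uv,N=big(s,(14,110,100),(32,255,255),(180,225,214,258)); print("C scene",uv,N,plane(s,uv,18).round(1))
for n,cc in(("top",c),("scene",s)):
    C=cloud(cc); g=[C[v,u] for u,v in ((( 100,200),(300,280),(400,150),(200,60)) if n=="top" else ((100,150),(300,120),(400,160),(250,250)))]; print(n,"table",np.round(g).tolist())
E
```

```text
holder top [[ 510.8 -293.7   60. ]] scene [[ 514.4 -294.1   60. ]]
probe top [[ 511.9 -293.1  146. ]] scene [[ 508.6 -293.1  146. ]]
top blue panel [[np.float64(270.3694029850746), np.float64(264.2089552238806)]] 536 [[394.3 -73.6  12. ]]
scene blue panel [[np.float64(215.13297872340425), np.float64(181.0372340425532)]] 376 [[400.4 -75.7  12. ]]
top turq [[np.float64(219.56451612903226), np.float64(275.747311827957)]] 558 [[359.2  84.2  12. ]]
scene turq [[np.float64(255.04424778761063), np.float64(164.52212389380531)]] 339 [[368.3  80.5  12. ]]
ring scene [[np.float64(322.84444444444443), np.float64(164.86666666666667)]] 45 [[509.9 262.7  44. ]]
C scene [[np.float64(199.54777070063693), np.float64(241.81528662420382)]] 157 [[ 660.5 -213.6   18. ]]
top table [[599.0, 469.0, 1.0], [346.0, -167.0, -4.0], [768.0, -507.0, -2.0], [1468.0, 232.0, -751.0]]
scene table [[11.0, -388.0, -5.0], [135.0, 377.0, -2.0], [540.0, 557.0, -3.0], [809.0, -122.0, 80.0]]
```

```bash
cat > act.py <<'E'
from meas import *
TA=1.643; D=np.array([np.cos(TA),np.sin(TA)]); STUD=np.array([500.2,267.3]); O=STUD-D*99.1
def pick(p,ang,zg,op=66):
    q=down(ang-np.pi/2); bot.move_gripper(op,40)
    bot.move_to([*p,110],q); bot.servo_line([*p,zg],q,speed=120)
    bot.move_gripper(0,40); s=bot.read_state(); print("grip",s["grip_width"],s["grip_force"],s["ee_pos"].__repr__(),"t",s["clock"])
def place(yslot,zg,lat=0.,back=7,op=64):
    q=down(TA-np.pi/2); n=np.array([D[1],-D[0]])
    s=bot.read_state()["ee_pos"]; bot.servo_line([s[0],s[1],100],speed=200)
    p=O+D*(yslot-back)+n*lat; bot.move_to([*p,70],q); bot.servo_line([*p,zg+.7],q,speed=100); bot.dwell(.2)
    e=O+D*(yslot+5)+n*lat
    hit=bot.servo_line([*e,zg+.7],q,speed=15,until_force=5)
    s=bot.read_state(); x=np.array(s["ee_pos"][:2])-O; print("hit",hit,"y",x@D,"F",np.round(s["ft_force"],1))
    bot.move_gripper(op); s=bot.read_state()["ee_pos"]; bot.servo_line([s[0],s[1],110],speed=200)
    print("t",bot.read_state()["clock"])
E
python3 - <<'E'
from act import *
c=pickle.load(open("top0.pkl","rb")); print("tank edge",plane(c,[[200,158]],60),"box edge",plane(c,[[290,160]],30))
print(bot.tip_reach)
p=[654.6,208.0]; q=down(1.396-np.pi/2)
bot.move_gripper(66,40); print("tip",bot.tip_reach,bot.read_state()["grip_width"])
bot.move_to([*p,110],q); bot.servo_line([*p,45],q); bot.dwell(.2)
print(bot.servo_line([*p,20],q,speed=25,until_force=4)); s=bot.read_state(); print(s["ee_pos"],s["ft_force"],s["clock"],s["joint_positions"])
c=cam("top"); cv2.imwrite("pics/a1.png",cv2.resize(c["image"][130:260,140:310],None,fx=4,fy=4))
E
```

```text
tank edge [[722.0904842  146.26345386  60.        ]] box edge [[ 724.28904714 -138.91174451   30.        ]]
19.0
tip 19.0 66.17941194142001
False
[654.70667205 208.03893859  20.24454012] [ 0.05518744 -0.00056749  0.15833951] 5.5 [ 2.54374499e-01  8.44589478e-01  1.24347284e+00 -3.06432428e-05
  1.05315067e+00  4.29157611e-01]
```

View pics/a1.png

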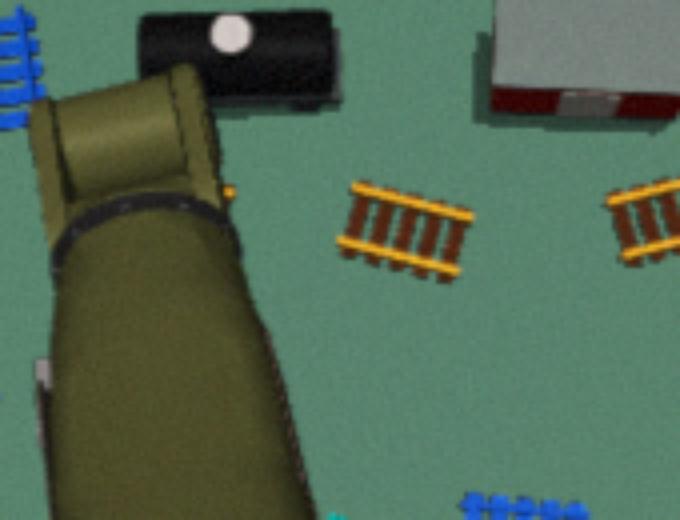

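The arm hides panel A. No contact was felt because at 66 mm the fingers pass outside the 64 mm sleepers. I'll probe again at 59 mm so the tips touch the sleepers.

```bash
python3 - <<'E'
from act import *
p=[654.6,208.0]; q=down(1.396-np.pi/2)
bot.servo_line([*p,45],q); bot.move_gripper(59); bot.dwell(.2)
print(bot.servo_line([*p,18],q,speed=25,until_force=3)); s=bot.read_state(); print(s["ee_pos"],s["ft_force"],s["clock"])
E
```

```text
True
[654.49613178 207.92852114  20.19096594] [-1.26121084 -0.09380513  6.15811697] 7.225
```

```bash
python3 - <<'E'
from act import *
p=[654.6,208.0]; q=down(1.396-np.pi/2)
bot.servo_line([*p,24],q,speed=60); bot.move_gripper(0,40); s=bot.read_state(); print("grip",s["grip_width"],s["grip_force"],s["ee_pos"])
place(-100,24,op=59)
j=bot.read_state()["joint_positions"]
bot.move_gripper(62); bot.move_to([639.3,18.5,110],down(1.312-np.pi/2))
c=cam("top"); pickle.dump(c,open("top1.pkl","wb")); cv2.imwrite("pics/p1.png",cv2.resize(c["image"][150:270,130:310],None,fx=4,fy=4))
E
```

```text
grip 49.75890778002212 42.43341028690338 [654.7525164  208.02531721  24.20624797]
hit True y -100.71604375310835 F [ 2.9 -2.6 -1.1]
t 11.2333
```

View pics/p1.png

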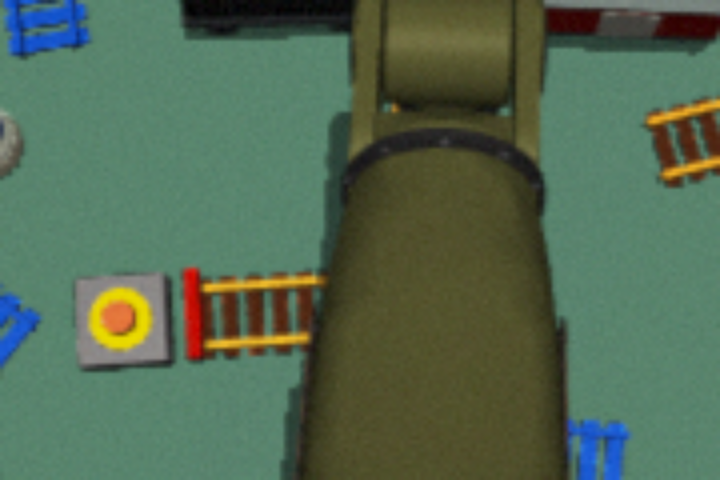

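The arm hides panel A's new place from here. I'll go above panel C and look again.

```bash
python3 - <<'E'
from act import *
bot.move_to([651.9,-197.0,110],down(1.821-np.pi/2))
c=cam("top"); pickle.dump(c,open("top1.pkl","wb")); cv2.imwrite("pics/p2.png",cv2.resize(c["image"][150:270,130:310],None,fx=4,fy=4))
for n,w in dict(T=(183,214,212,245),A=(213,208,246,250)).items():
    f,L=rails(c,w); y=(L[0][1]+L[0][2]+L[1][1]+L[1][2])/4
    print(n,"ang",round(np.pi/2-np.arctan(f[0]),3),"gauge",round((L[0][0]-L[1][0])@[y,1],1),"mid",np.polyval(f,y).round(1),y.round(1),[np.round(l[1:],1).tolist() for l in L])
    if n=="T": fT=f
    else: print("lateral off",np.polyval(f,y)-np.polyval(fT,y), "commanded axis x there",(O+D*(y-O[1])/D[1])[0])
print(bot.read_state()["clock"])
E
```

```text
T ang 1.638 gauge 45.1 mid 508.5 155.9 [[112.4, 200.2], [111.8, 199.2]]
A ang 1.641 gauge 45.0 mid 514.0 64.3 [[24.3, 106.1], [21.1, 105.6]]
lateral off -0.576809406587131 commanded axis x there 514.8854773088457
13.0167
```

View pics/p2.png

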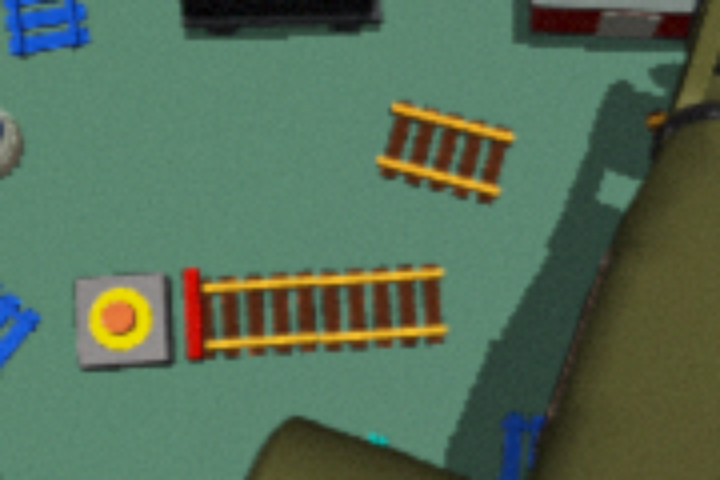

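Panel A lies tight against the terminus and in line, to within 0.6 mm. Next I'll place C in slot 2 and B in slot 3.

```bash
python3 - <<'E'
from act import *
pick([651.9,-197.0],1.821,24,op=60)
place(-200.7,24,lat=.4,op=59)
pick([639.3,18.5],1.312,24,op=60)
place(-301,24,lat=.4,op=59)
bot.move_to([511.5,-293.3,230],down(np.radians(72.6)))
c=cam("top"); pickle.dump(c,open("top2.pkl","wb")); cv2.imwrite("pics/p3.png",cv2.resize(c["image"][150:270,140:360],None,fx=3.5,fy=3.5))
print(bot.read_state()["clock"],bot.read_state()["joint_positions"])
E
```

```text
grip 49.9199277449818 42.59551405906677 array([ 652.55997789, -197.22769422,   25.47128854]) t 14.5917
hit True y -198.7505593798713 F [ 1.4 -2.8 -0.7]
t 18.2167
grip 49.728012807197295 42.42728769779205 array([639.88546652,  18.46287067,  25.36256957]) t 20.1167
hit True y -299.7328654655802 F [ 1.5 -4.2 -0.5]
t 23.6833
25.05 [-5.82059316e-01  4.05189396e-01  1.42940363e+00  5.46223185e-05
  1.30844291e+00 -1.84877059e+00]
```

View pics/p3.png

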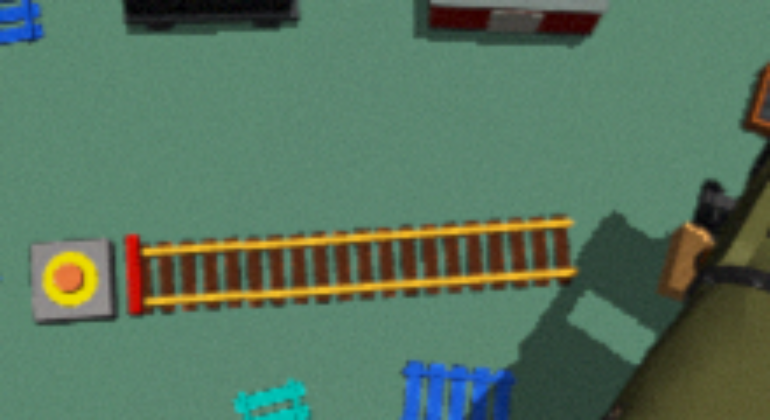

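The picture shows a continuous straight row from the terminus to (575,270) in the crop. I'll check it numerically, then take the probe.

```bash
python3 - <<'E'
from act import *
c=pickle.load(open("top2.pkl","rb"))
for n,w in dict(T=(183,214,212,245),A=(213,208,243,250),C=(244,208,272,250),B=(274,205,302,240)).items():
    f,L=rails(c,w); y=(L[0][1]+L[0][2]+L[1][1]+L[1][2])/4
    if n=="T": fT=f
    print(n,"ang",round(np.pi/2-np.arctan(f[0]),3),"mid",np.polyval(f,y).round(1),y.round(1),"lat",round(np.polyval(f,y)-(O+D*(y-O[1])/D[1])[0],2),"end",L[0][1].round(1))
p=[511.5,-293.3]; q=down(np.radians(72.6)); bot.move_gripper(60,40)
bot.servo_line([*p,110],q,speed=120); bot.dwell(.3)
bot.move_gripper(0,40); bot.dwell(.2); s=bot.read_state(); print(s["grip_width"],s["grip_force"],s["ee_pos"],s["ft_force"],s["clock"])
bot.servo_line([*p,200],q,speed=80); s=bot.read_state(); print(s["ee_pos"],s["ft_force"],s["grip_width"],s["clock"])
c=cam("scene"); cv2.imwrite("pics/p4.png",cv2.resize(c["image"][90:260,90:250],None,fx=3.5,fy=3.5)); pickle.dump(c,open("scene3.pkl","wb"))
E
```

```text
T ang 1.638 mid 508.5 155.9 lat 0.23 end 112.4
A ang 1.644 mid 514.3 60.3 lat -0.86 end 14.8
C ang 1.644 mid 521.3 -34.0 lat -0.68 end -76.8
B ang 1.64 mid 528.2 -128.8 lat -0.68 end -172.0
19.689345478140265 39.148433804512024 [ 511.53601758 -293.32844473  110.07270879] [-1.00216334 -1.48947342  1.99459137] 27.35
[ 511.31722981 -293.20041634  199.37548273] [ 0.27714392  0.78710813 -1.25401552] 19.75447526233464 28.625
```

View pics/p4.png

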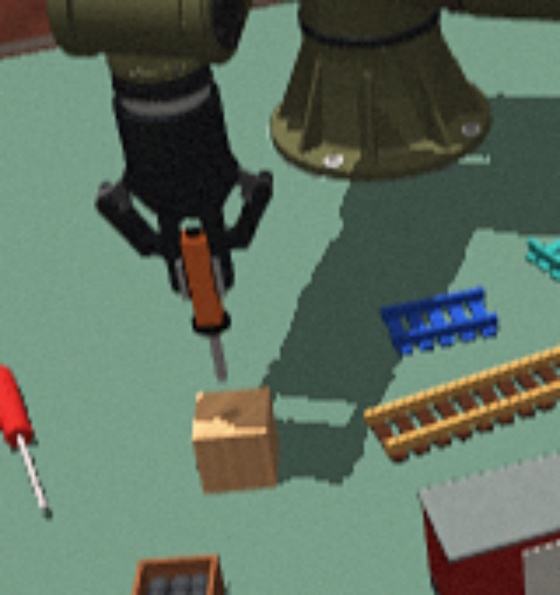

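The probe is clear of the holder with its tip near crop (222,380) and handle top near (193,235). It may be leaning, so I'll compare with an upright projection.

```bash
python3 - <<'E'
from act import *
c=pickle.load(open("scene3.pkl","rb"))
def proj(P): 
    d=(np.asarray(P)-c["eye"])@c["R"]; return (c["f"]*d[0]/d[2]+c["cx"],c["f"]*d[1]/d[2]+c["cy"])
for z in (94.4,149.4,235.4): 
    u,v=proj([511.4,-293.2,z]); print(z,round(u,1),round(v,1),"crop",(u+.5-90)*3.5,(v+.5-90)*3.5)
C=cloud(c); h=cv2.cvtColor(c["image"],cv2.COLOR_BGR2HSV); m=cv2.inRange(h,(4,150,60),(20,255,255)); m[:150]=0;m[184:]=0;m[:,:135]=0;m[:,160:]=0
P=C[m>0]; P=P[(P[:,2]>120)&(P[:,2]<260)]; print(len(P),np.polyfit(P[:,2],P[:,0],1),np.polyfit(P[:,2],P[:,1],1))
v,u=np.nonzero(m); print(np.polyfit(v,u,1)[0]); a=proj([511.4,-293.2,155]);b=proj([511.4,-293.2,235]); print((b[0]-a[0])/(b[1]-a[1]))
E
```

```text
94.4 153.9 197.7 crop 225.5085886335566 378.53988976202413
149.4 150.8 182.1 crop 214.6867978192148 323.9502229521944
235.4 145.7 156.0 crop 196.60584173027934 232.74227175154203
195 [-1.38694326e-02  5.24220643e+02] [-1.31354952e-02 -2.95183179e+02]
0.20694270386737904
0.19823881417046949
```

The probe is upright: the projection agrees within 1 px and the slopes are 0.207 against 0.198. Moving to the stud.

```bash
python3 - <<'E'
from act import *
q=down(np.radians(72.6)); p=STUD
bot.move_to([500,-250,215],q)
bot.move_to([*p,215],q); bot.servo_line([*p,172],q,speed=80); bot.dwell(.5)
f0=np.array(bot.read_state()["ft_force"]); print("f0",f0,bot.read_state()["ee_pos"])
c=cam("scene"); cv2.imwrite("pics/p5.png",cv2.resize(c["image"][90:200,260:380],None,fx=5,fy=5)); pickle.dump(c,open("scene4.pkl","wb"))
print("hit",bot.servo_line([*p,158],q,speed=15,until_force=5)); bot.dwell(.4)
s=bot.read_state(); print(s["ee_pos"],np.array(s["ft_force"])-f0,s["clock"],s["grip_width"])
E
```

```text
f0 [ 0.21869746  0.38377992 -0.23225402] [500.21352384 267.32344679 172.0964746 ]
hit False
[500.21093579 267.28484311 158.00949931] [-1.05121351  0.1300209   0.95854513] 33.575 19.612938436500663
```

View pics/p5.png

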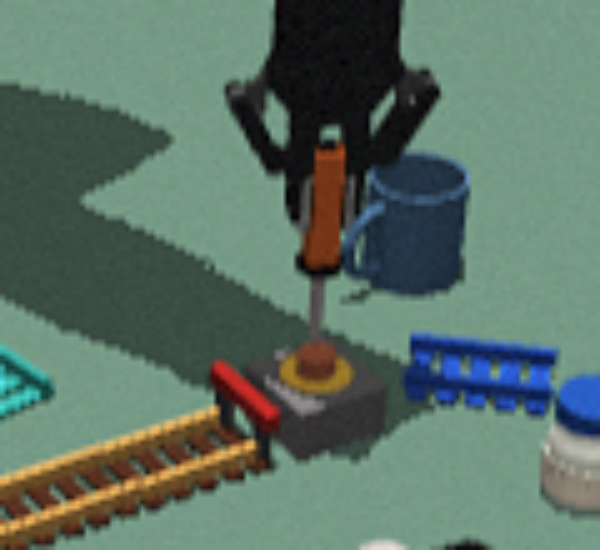

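The tip is over the stud, at (316,338) above the stud top at (319,350), as expected for 11 mm up. Pressing on to halfway.

```bash
python3 - <<'E'
from act import *
q=down(np.radians(72.6)); p=STUD; f0=-.23
for z in (156,155):
    print("hit",bot.servo_line([*p,z],q,speed=8,until_force=5)); bot.dwell(.3)
    F=[]
    for i in range(10): bot.dwell(.03); F.append(bot.read_state()["ft_force"])
    s=bot.read_state(); print(s["ee_pos"],np.mean(F,0)-[.22,.38,f0],np.std(F,0),s["clock"],s["grip_force"])
E
```

```text
hit False
[500.19892591 267.30722595 156.00924492] [-0.83356877 -0.74430399  1.64225859] [0.51053731 0.41241577 0.502099  ] 34.6083 39.434309005737305
hit False
[500.18851858 267.29278416 154.97803459] [-0.66859602 -0.95885371  2.46422138] [0.24427551 0.48584311 0.52348144] 35.5167 39.489015340805054
```

```bash
python3 - <<'E'
from act import *
bot.servo_line([*STUD,154.2],down(np.radians(72.6)),speed=8,until_force=5); bot.dwell(.5)
F=[]
for i in range(20): bot.dwell(.03); F.append(bot.read_state()["ft_force"])
s=bot.read_state(); print(s["ee_pos"],np.mean(F,0)-[.22,.38,-.23],s["clock"])
c=cam("scene"); cv2.imwrite("pics/p6.png",cv2.resize(c["image"][90:250,160:390],None,fx=3.4,fy=3.4))
E
```

```text
[500.20126561 267.30910705 154.17358221] [-0.79923881 -0.83669121  2.65633045] 36.9333
```

View pics/p6.png

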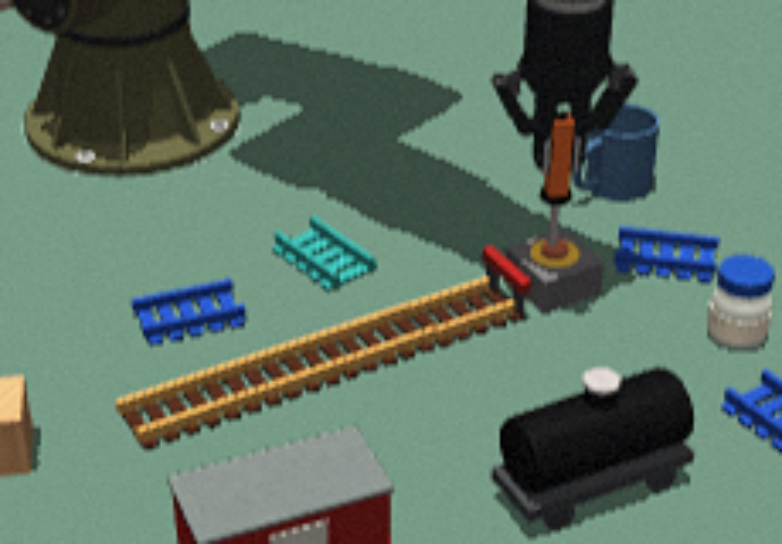

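The row is intact, and the upright probe is on the stud's centre at (553,245) with the stud pressed in. Geometry puts the depth at about 6.8 mm and force at about 4.6 mm, both inside the 3 to 9.5 mm window.

```bash
python3 -c "
from rig import bot
print(bot.finish_job())"
```

```text
the job is handed in; nothing more can be done
None
```

I handed the job in at about 37 s of the 64 s, with no verdict returned: the three panels lie end to end from the fixed track, within about 1 mm of its line, and the probe is held upright on the stud, pressed down an estimated 4.6 mm (by force) to 6.8 mm (by position).

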